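# Restock the mixer rack in reverse order

## Robot

A 6-joint arm with a two-finger parallel gripper is mounted at the origin on the work surface. World frame = base frame: x ahead of the robot, y to its left, z up, the work surface at z = 0. Lengths are in mm, angles in rad, forces in N, time in s.
With the tool pointing down it reaches from about 350 to 875 mm from the base axis. Payload 4.2 kg.
Tool frame: the origin (TCP) lies midway between the tips of the shut fingers; the grasp point (between the pads) lies 19 mm behind it; x points along the fingers, y is the direction in which the jaws open and shut, and the axes are right-handed (so a half turn about x gives the same grasp; the last joint's range is limited). The gripper opens to 85 mm and grips with 20 to 120 N. Pads are 22 mm wide; open, the fingers measure 114 mm over their backs; the gripper's body (76 mm by 85 mm) begins 54 mm behind the grasp point. The pads swing forward as they close: fully open they stand 13 mm farther back than shut.
Start: joints at [1.466, 0.385, 0.008, 0, -1.194, -0.259], TCP at [222.36, 584.085, 231.312] pointing down, gripper open.
Joint ranges: [-3.14, 3.14], [-1.21, 2.06], [-1.07, 1.41], [-3.16, 2.05], [-2.99, -0.16], [-3.1, 3.1]. Speed limits (rad/s): [2.79, 2.79, 3.14, 3.14, 3.14, 3.14].

## Interface

Orientations are given as a unit quaternion [x, y, z, w].
In Python, from bench import readout, imaging, arm gives the robot as it stands.
- The arm moves only by the tool arm_command, never from a script. Its argument "increments" is a list of rows, each a list of 3 entries, a list of its own where there are three numbers: the turn, a rotation vector about the world's x, y, z in degrees, then the shift along the world's x, y, z in mm, then the closure, from 0 (fully open) to 1 (shut). In form: [[[ax, ay, az], [tx, ty, tz], fingers], ...]. A call has exactly 5 rows; each row is the pose to reach, as a shift and turn from the pose measured when the call began; what a row does not reach only later rows make up. A row lasts 1/10 s, in which the tool goes at most 50 mm and 8.59 degrees, less where a joint would pass 70% of its speed; a pose out of reach is approached as far as the arm can. A call with a gripper value outside its range is refused whole. The fingers move at their own pace and stop on an object; the grip force is fixed at half the most. Time passes only in rows, so rows that repeat a pose let the fingers close, or fill a call up. It gives the time, the measured TCP pose, the force and the opening at its end, in the units of the state.
- readout.read_state(): the state, without advancing time (a new reading comes with each control period).
- imaging.get_image(name): name is "scene" or "side" or "wrist"; returns (picture, depth): 400x640x3 uint8, blue, green, red; 400x640 float32, mm along the optical axis (not along the pixel's ray), 0 where there is no reading.
- imaging.camera_info(name): a dict with "vfov" (degrees; the focal length in pixels is half the picture's height over the tangent of half this angle, whatever the lens; pixels are square), "cx", "cy" (the principal point, pixels), "eye" and "rotation" of the camera in the world; the wrist camera has in their place "T_tool_cam" (4x4, takes a point from camera to tool coordinates, whose origin is the TCP and whose axes are the tool frame's). Camera axes: x right, y down, z forward; pixel columns grow to the right and rows downward; lengths in mm; the calibration is good to about 2 mm. A picture is of the moment at which its call begins: read the wrist's pose just before it. camera_info takes no time and is no camera call.
- arm.job_done(): hands the job in, once; it reports no verdict.
The state is a dict: "clock": time; "joints": joint angles; "joint_vel": joint speeds; "joint_efforts": joint torques, N m; "position": TCP position; "ee_rot": TCP orientation; "contact_force": force on the tool from outside, world axes, zero at the start; "wrist_torque": the same for the moment, N m; "gripper_width": finger opening in mm.
Only numpy, scipy, OpenCV 4.12 (cv2) and the standard library are available. Lean on these libraries where they do the work, as an engineer would, in place of code of your own. Each camera call takes 0.05 s, during which the arm holds its last target. There are 200 camera calls.

## Task

Move the four containers that stand in a row on the wooden board into the four pockets of the low steel rack, in reverse order: the one now nearest the stand mixer (at the robot's left end of the table) goes into the pocket farthest from the mixer, the next one into the next pocket, and so on. Keep them upright, and leave each standing flat on the floor of its own pocket.

Things in the scene. Friction and masses are not known exactly. Their poses are not given: they have to be found in the camera images.
- shaker: plain metal shaker, an upright cylinder 42 mm across with a low domed top, 84 mm tall in all (straight sides up to 74 mm); about 0.18 kg. The tallest of the four. Origin: centre of its underside; z up.
- jar: squat round clear glass jar with a white screw lid, 58 mm tall; the glass is 54 mm across, the lid (the upper 16 mm) 56 mm across; about 0.22 kg. The lid does not come off. Origin: centre of its underside; z up.
- tin: square upright steel tin with a square lid, 70 mm tall; the body is 44 x 44 mm, the lid (from 54 to 70 mm up) 46 x 46 mm; about 0.2 kg. The lid does not come off. Origin: centre of its underside; z up. x and y are square to its sides
- bottle: small amber glass bottle: round body 44 mm across up to 40 mm, sloping shoulder, and a black round cap 27 mm across from 56 to 80 mm up; 80 mm tall in all, about 0.15 kg. The cap does not come off and is good to grip. Origin: centre of its underside; z up.
- shaker_mat: flat round black rubber mat, 74 mm across and 5 mm thick, lying fixed on the wooden board; at the start the shaker stands in its middle. It stays on the board, so it marks which place of the row the shaker came from. Origin: centre of its underside (18 mm above the table); z up, x and y as those of the board
- jar_mat: flat round black rubber mat, 74 mm across and 5 mm thick, lying fixed on the wooden board; at the start the jar stands in its middle. It stays on the board, so it marks which place of the row the jar came from. Origin: centre of its underside (18 mm above the table); z up, x and y as those of the board
- tin_mat: flat round black rubber mat, 74 mm across and 5 mm thick, lying fixed on the wooden board; at the start the tin stands in its middle. It stays on the board, so it marks which place of the row the tin came from. Origin: centre of its underside (18 mm above the table); z up, x and y as those of the board
- bottle_mat: flat round black rubber mat, 74 mm across and 5 mm thick, lying fixed on the wooden board; at the start the bottle stands in its middle. It stays on the board, so it marks which place of the row the bottle came from. Origin: centre of its underside (18 mm above the table); z up, x and y as those of the board
- board: fixed wooden board on the table, 100 (x) by 350 mm (y), 18 mm thick, long side across the table; the four mats lie on it in a row, at x = 0 and y = -123, -41, +41 and +123 mm from its origin. Origin: centre of its underside, on the table; y along the row, towards the stand mixer (roughly the robot's left), z up
- rack: fixed low steel rack on the table, 92 (x) by 346 mm (y), nearer to the robot than the board or beyond it; four square open pockets in a row, centred at x = 0 and y = -127.5, -42.5, +42.5 and +127.5 mm; each 72 x 72 mm inside, floor 8 mm and rim 20 mm above the table. Origin: centre of its underside, on the table; y along the row, towards the mixer (roughly the robot's left), z up
Not all that is in view belongs to the job. Leave any green look-alike of the tin alone. Leave any green look-alike of the shaker alone.

How it is judged:
By the outcome, as a careful person would: the job done as asked, in the order asked, and still so for the second after the job is handed in, with the robot touching nothing.
It also fails if it takes over 104 s, if anything falls off the work surface, if the arm or the gripper's body presses on something with over 40 N, if the wrist force passes 120 N, or if a joint passes its speed limit or range.

## Working session

There is one attempt and no reset: what is moved stays moved. The work goes in short steps, Python scripts to look and compute and a tool call to move; the robot and the scene stay as the last step left them, time stands still between calls to the robot, and variables do not carry over. Pictures are saved under pics/ and viewed, about 12 in all and at most 16, crops included, and the job is handed in when it is done.

Besides the shell and the picture viewer there is one more tool, called after "Request:" in YAML: its name, and indented under it one key for each argument. arm_command: Moves the arm, as the interface text tells. Its arguments: {"type":"object","properties":{"increments":{"type":"array","items":{"type":"array"}}},"required":["increments"]}

```bash
mkdir -p pics; ls
cat > h.py <<'E'
import numpy as np, cv2
from scipy.spatial.transform import Rotation as R
from bench import readout, imaging, arm
def grab(name,fn=None):
    s=readout.read_state(); im,d=imaging.get_image(name); c=imaging.camera_info(name)
    f=200/np.tan(np.radians(c['vfov'])/2)
    if 'eye' in c: T=np.eye(4);T[:3,:3]=np.array(c['rotation']);T[:3,3]=c['eye']
    else:
        W=np.eye(4);W[:3,:3]=R.from_quat(s['ee_rot']).as_matrix();W[:3,3]=s['position'];T=W@np.array(c['T_tool_cam'])
    v,u=np.mgrid[0:im.shape[0],0:im.shape[1]]
    P=np.stack([(u-c['cx'])/f*d,(v-c['cy'])/f*d,d],-1)@T[:3,:3].T+T[:3,3]
    P[d==0]=np.nan
    if fn: cv2.imwrite('pics/'+fn,im)
    return im,d,P,s,c
E
python3 - <<'E'
from h import *
for n in ['scene','side','wrist']:
    im,d,P,s,c=grab(n,n+'0.png'); print(n,c); np.savez('/tmp/'+n+'0.npz',im=im,P=P,d=d)
print(s)
a=cv2.imread('pics/scene0.png');
E
```

```text
picsTraceback (most recent call last):
  File "<stdin>", line 3, in <module>
  File "h.py", line 7, in grab
    if 'eye' in c: T=np.eye(4);T[:3,:3]=np.array(c['rotation']);T[:3,3]=c['eye']
                               ~^^^^^^^
ValueError: could not broadcast input array from shape (4,) into shape (3,3)
```

```bash
sed -i "s/np.array(c\['rotation'\])/R.from_quat(c['rotation']).as_matrix()/" h.py
python3 - <<'E'
from h import *
for n in ['scene','side','wrist']:
    im,d,P,s,c=grab(n,n+'0.png'); print(n,c); np.savez('/tmp/'+n+'0.npz',im=im,P=P,d=d)
print(s)
E
```

```text
scene {'vfov': 57.88420129693723, 'cx': 325.32422626898875, 'cy': 196.72578609877846, 'eye': array([1246.01845703,   58.78528594,  463.28561118]), 'rotation': array([ 0.57731346,  0.66545071, -0.34859387, -0.31994818])}
side {'vfov': 57.33733744619009, 'cx': 323.55802225636194, 'cy': 197.3917608377352, 'eye': array([ 378.44940892, -419.93334722,  526.51365077]), 'rotation': array([ 0.89035059, -0.23320337,  0.09990526, -0.37803565])}
wrist {'vfov': 70.31308148319324, 'cx': 313.9433032088478, 'cy': 201.5308410134188, 'T_tool_cam': array([[-7.86156117e-04, -3.14173733e-01,  9.49365181e-01,
        -1.41557437e+02],
       [ 9.99999190e-01,  7.03241800e-04,  1.06080948e-03,
         3.76875946e-01],
       [-1.00091175e-03,  9.49365246e-01,  3.14172926e-01,
        -8.13040556e+01],
       [ 0.00000000e+00,  0.00000000e+00,  0.00000000e+00,
         1.00000000e+00]])}
{'clock': 0.15, 'joints': array([ 1.46559941e+00,  3.85422800e-01,  6.96331389e-03, -3.33222884e-04,
       -1.19402128e+00, -2.58590494e-01]), 'joint_vel': array([ 0.0012771 , -0.00293109,  0.00466671,  0.00032985,  0.00187875,
        0.00146696]), 'joint_efforts': array([-1.53974688e-03, -3.92676151e+01,  1.88579535e+01,  4.18870836e+00,
       -3.44334105e-03, -5.19636856e-06]), 'position': array([222.22619231, 583.6971811 , 230.45901264]), 'ee_rot': array([-0.6953699 ,  0.12855507,  0.69549701,  0.12735071]), 'contact_force': array([-0.53335774, -0.93620634,  0.51292565]), 'wrist_torque': array([-0.0076001 , -0.06013671, -0.00023766]), 'gripper_width': 85.29204924555212}
```

View pics/scene0.png

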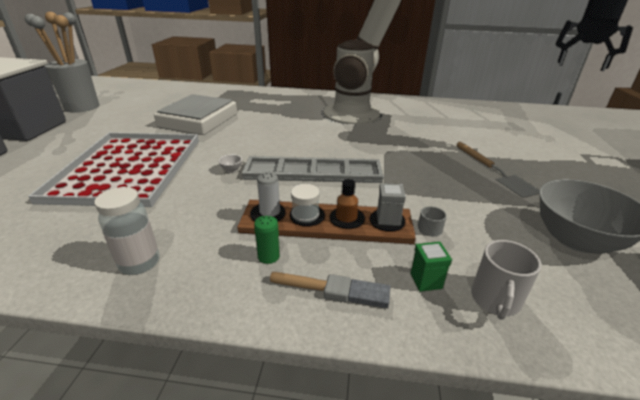

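View pics/side0.png

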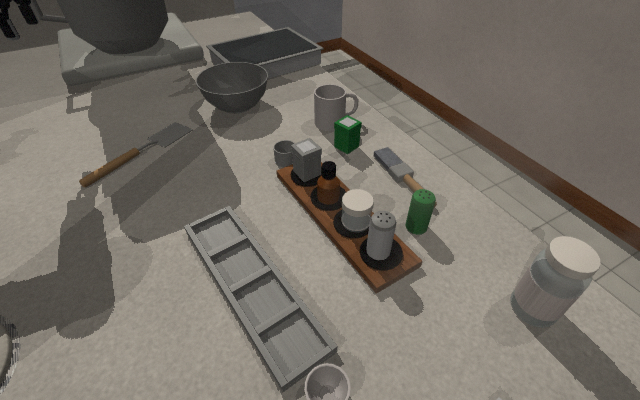

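The scene view shows the row, which in +y order from the far end is shaker (268,195), jar (305,205), bottle (347,203), tin (391,207). The tin is nearest the mixer. The side view shows the rack on the robot's side, from (222,215) to (310,365). Next I'll measure from the point clouds.

Run:
```python
from h import *
for n in ['side','scene']:
    z=np.load(f'/tmp/{n}0.npz');P=z['P'];im=z['im'].astype(int)
    Z=P[...,2]
    t=Z[(abs(Z)<15)]; print(n,'table z',np.median(t))
    # board by colour
    hsv=cv2.cvtColor(z['im'],cv2.COLOR_BGR2HSV).astype(int)
    m=(hsv[...,0]<15)&(hsv[...,1]>110)&(Z>10)&(Z<26)&(P[...,0]>300)&(P[...,0]<900)&(abs(P[...,1])<350)
    m=cv2.morphologyEx(m.astype(np.uint8),cv2.MORPH_OPEN,np.ones((3,3)))
    k,l,st,_=cv2.connectedComponentsWithStats(m); i=1+st[1:,4].argmax() if k>1 else 0
    print('board',cv2.minAreaRect(P[m>0][:,:2].astype(np.float32)),m.sum(), np.median(Z[m>0]))
    # rasterised heights
    X,Y=P[...,0],P[...,1]
    ok=(X>300)&(X<800)&(Y>-300)&(Y<350)&(Z>5)&(Z<140)
    H=np.zeros((250,325),np.float32)
    np.maximum.at(H,((X[ok]-300).astype(int)//2,(Y[ok]+300).astype(int)//2),Z[ok])
    cv2.imwrite(f'pics/h_{n}.png',cv2.resize(cv2.applyColorMap(np.clip(H*2.5,0,255).astype(np.uint8),cv2.COLORMAP_JET),None,fx=2,fy=2,interpolation=0))
a=np.vstack([cv2.imread('pics/h_side.png')[:,:],cv2.imread('pics/h_scene.png')]);cv2.imwrite('pics/h.png',cv2.resize(a,None,fx=.6,fy=.6))
```

```text
side table z -0.4363344274183305
board ((648.6488037109375, -5.7978363037109375), (100.19284057617188, 349.0879821777344), 3.3816449642181396) 2290 17.16843292037339
scene table z 0.698327335631717
board ((655.5731201171875, -4.5919342041015625), (98.6034927368164, 346.20989990234375), 3.223839044570923) 2403 18.415972891496324
```

View pics/h.png

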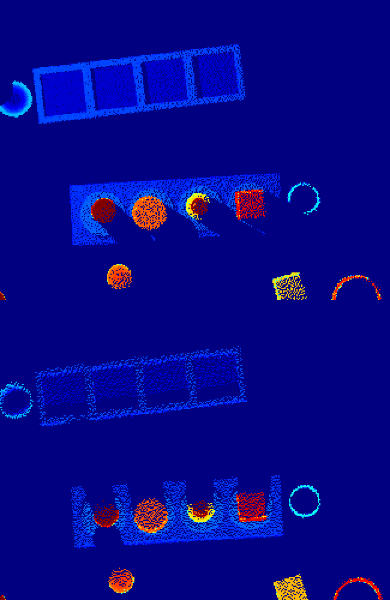

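Run:
```python
from h import *
s=readout.read_state(); print(R.from_quat(s['ee_rot']).as_matrix().round(3))
for n in ['side','scene']:
    z=np.load(f'/tmp/{n}0.npz');P=z['P'];X,Y,Z=np.moveaxis(P,-1,0)
    hsv=cv2.cvtColor(z['im'],cv2.COLOR_BGR2HSV).astype(int)
    m=(X>370)&(X<520)&(Y>-240)&(Y<150)&(Z>14)&(Z<24)
    m=cv2.morphologyEx(m.astype(np.uint8),cv2.MORPH_CLOSE,np.ones((3,3)))
    k,l,st,_=cv2.connectedComponentsWithStats(m); i=1+st[1:,4].argmax()
    pts=P[(l==i)&(Z>14)&(Z<24)]; print(n,'rack',cv2.minAreaRect(pts[:,:2].astype(np.float32)),np.median(pts[:,2]))
    # objects: top points
    for nm,y0,zl,zh in [('shaker',-125,100,115),('jar',-48,77,90),('bottle',35,95,112),('tin',118,88,102)]:
        q=(abs(Y-y0)<42)&(X>600)&(X<710)&(Z>zl-2)&(Z<zh)
        pts=P[q][:,:2].astype(np.float32)
        print(nm,len(pts),cv2.minEnclosingCircle(pts),cv2.minAreaRect(pts),np.percentile(P[q][:,2],95).round(1))
```

```text
[[-0.    -0.356 -0.935]
 [-0.001 -0.935  0.356]
 [-1.     0.001 -0.   ]]
side rack ((440.4927673339844, -67.42597961425781), (92.88937377929688, 347.53271484375), 6.837666034698486) 19.35538713638124
shaker 402 ((652.2213745117188, -126.04035186767578), 20.29667091369629) ((651.5105590820312, -126.06692504882812), (37.43141555786133, 39.13148498535156), 60.9539680480957) 106.7
jar 609 ((655.5053100585938, -51.423004150390625), 28.951126098632812) ((655.0737915039062, -51.3597412109375), (55.05326461791992, 54.532371520996094), 5.46740198135376) 81.3
bottle 151 ((644.8524780273438, 32.289207458496094), 13.993429183959961) ((644.6480102539062, 32.63337326049805), (26.922449111938477, 24.019775390625), 60.74658966064453) 103.2
tin 375 ((640.895263671875, 116.23967742919922), 30.678407669067383) ((640.6981201171875, 117.22213745117188), (46.70588302612305, 47.72800827026367), 5.654547691345215) 93.8
scene rack ((442.63763427734375, -66.07475280761719), (97.2032241821289, 346.1311340332031), 6.927006244659424) 20.10124559829029
shaker 215 ((656.0517578125, -123.19396209716797), 20.824871063232422) ((657.5489501953125, -124.5790786743164), (39.6257209777832, 37.757118225097656), 66.16959381103516) 107.7
jar 409 ((658.7380981445312, -49.42454528808594), 28.69167137145996) ((659.2460327148438, -48.663429260253906), (53.797943115234375, 54.58353805541992), 34.101715087890625) 82.5
bottle 136 ((648.2261962890625, 34.02576446533203), 13.966041564941406) ((648.307861328125, 34.87255096435547), (26.27574920654297, 25.623388290405273), 8.334668159484863) 104.3
tin 380 ((644.6719360351562, 118.99017333984375), 31.396800994873047) ((644.7392578125, 119.05007934570312), (47.136932373046875, 45.731727600097656), 4.274461269378662) 94.9
```

Both views agree to about 4 mm. The order from the mixer is tin, bottle, jar, shaker, and the rack is at about (441.5, -66.7) with yaw 6.9°. I'll move above the row, with the jaws across it, for a wrist check.

Request:
arm_command:
  increments:
    - [[0, 0, -65], [420, -550, 30], 0]
    - [[0, 0, -65], [420, -550, 30], 0]
    - [[0, 0, -65], [420, -550, 30], 0]
    - [[0, 0, -65], [420, -550, 30], 0]
    - [[0, 0, -65], [420, -550, 30], 0]

```text
clock: 0.7
position: [374.6, 383.7, 242.0]
ee_rot: [-0.599, 0.376, 0.599, 0.375]
contact_force: [0.9, -0.2, -0.0]
gripper_width: 85.3
```

Request:
arm_command:
  increments:
    - [[0, 0, -22], [268, -350, 20], 0]
    - [[0, 0, -22], [268, -350, 20], 0]
    - [[0, 0, -22], [268, -350, 20], 0]
    - [[0, 0, -22], [268, -350, 20], 0]
    - [[0, 0, -22], [268, -350, 20], 0]

```text
clock: 1.2
position: [526.3, 185.2, 253.4]
ee_rot: [-0.516, 0.483, 0.517, 0.483]
contact_force: [0.5, 0.1, 0.2]
gripper_width: 85.7
```

Request:
arm_command:
  increments:
    - [[0, 0, 0], [116, -155, 10], 0]
    - [[0, 0, 0], [116, -155, 10], 0]
    - [[0, 0, 0], [116, -155, 10], 0]
    - [[0, 0, 0], [116, -155, 10], 0]
    - [[0, 0, 0], [116, -155, 10], 0]

```text
clock: 1.7
position: [644.5, 25.7, 262.2]
ee_rot: [-0.515, 0.485, 0.515, 0.484]
contact_force: [-0.5, 1.8, 0.4]
gripper_width: 85.2
```

```bash
cat > meas.py <<'E'
from h import *
im,d,P,s,c=grab('wrist','w1.png'); X,Y,Z=np.moveaxis(P,-1,0); print(s['clock'],s['position'],R.from_quat(s['ee_rot']).as_matrix()[:,1])
for nm,y0,zl,zh in [('shaker',-125,100,115),('jar',-50,77,90),('bottle',33,95,112),('tin',118,88,102)]:
    q=(abs(Y-y0)<42)&(X>600)&(X<710)&(Z>zl-2)&(Z<zh)
    if q.sum()<30: print(nm,'none');continue
    pts=P[q][:,:2].astype(np.float32)
    print(nm,len(pts),cv2.minEnclosingCircle(pts),cv2.minAreaRect(pts),np.percentile(P[q][:,2],50).round(1))
m=(X>370)&(X<520)&(Y>-260)&(Y<150)&(Z>14)&(Z<24)
if m.sum()>100: print('rack',cv2.minAreaRect(P[m][:,:2].astype(np.float32)))
E
python3 meas.py
```

```text
1.7 [644.51543725  25.70452042 262.2031523 ] [-0.99811804 -0.06130496  0.00144421]
shaker 1603 ((655.6588134765625, -125.34217834472656), 20.304655075073242) ((655.6078491210938, -125.52554321289062), (39.64890670776367, 39.47633361816406), 39.76847839355469) 104.3
jar 2112 ((658.0592041015625, -50.469417572021484), 27.778644561767578) ((657.990478515625, -50.673065185546875), (54.7908935546875, 54.71938705444336), 28.083993911743164) 79.9
bottle 454 ((647.347900390625, 32.65558624267578), 13.44492244720459) ((647.2907104492188, 32.61720275878906), (24.623754501342773, 26.64543342590332), 4.419620990753174) 101.7
tin 1278 ((643.9581298828125, 116.96393585205078), 31.06515121459961) ((644.0945434570312, 117.30341339111328), (45.657169342041016, 46.64096450805664), 4.189889430999756) 91.9
rack ((440.41644287109375, -43.39137268066406), (93.31782531738281, 296.148681640625), 6.8885111808776855)
```

View pics/w1.png

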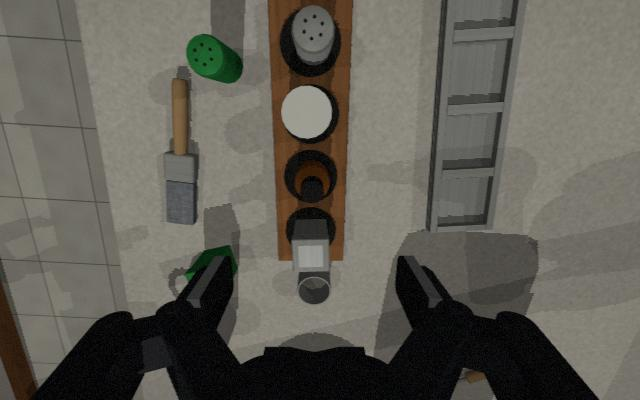

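The wrist view shows shaker, jar, bottle and tin lids at about (313,30), (307,112), (312,188) and (311,257), with clear space on both sides of the row. I'll grip the tin by its lid.

Request:
arm_command:
  increments:
    - [[0, 0, 0.7], [0, 50, -20], 0]
    - [[0, 0, 0.7], [0, 91, -45], 0]
    - [[0, 0, 0.7], [-0.4, 91.5, -95], 0]
    - [[0, 0, 0.7], [-0.4, 91.5, -142], 0]
    - [[0, 0, 0.7], [-0.4, 91.5, -180], 0]

```text
clock: 2.25
position: [640.6, 120.7, 79.6]
ee_rot: [-0.518, 0.482, 0.52, 0.479]
contact_force: [0.9, -0.3, -0.6]
gripper_width: 85.2
```

```bash
python3 -c "
from h import *
s=readout.read_state();print(s)"
```

```text
{'clock': 2.25, 'joints': array([ 0.43310729,  0.56401359, -0.10158003, -0.00206565, -0.90995653,
       -0.35429815]), 'joint_vel': array([-0.00701178,  0.39135974, -0.35470499,  0.01159111,  0.76631804,
        0.00175177]), 'joint_efforts': array([ 2.26481161e-01, -4.74024153e+01,  1.64625156e+01,  3.51770528e+00,
       -4.88766376e-01, -8.25105162e-04]), 'position': array([640.62947097, 120.69820493,  79.57780729]), 'ee_rot': array([-0.51782861,  0.48157702,  0.52017569,  0.47890955]), 'contact_force': array([ 0.88475902, -0.32807   , -0.58665713]), 'wrist_torque': array([-0.00720773, -0.03388354,  0.04666031]), 'gripper_width': 85.2067036976997}
```

Request:
arm_command:
  increments:
    - [[0, 0, 0], [3.4, -3.5, -18], 0]
    - [[0, 0, 0], [3.4, -3.5, -18], 0]
    - [[0, 0, 0], [3.4, -3.5, -18], 0]
    - [[0, 0, 0], [3.4, -3.5, -18], 0]
    - [[0, 0, 0], [3.4, -3.5, -18], 0]

```text
clock: 2.75
position: [645.0, 117.8, 63.7]
ee_rot: [-0.518, 0.48, 0.52, 0.48]
contact_force: [-1.0, -0.0, -0.2]
gripper_width: 85.5
```

Request:
arm_command:
  increments:
    - [[0, 0, 0], [-0.5, -0.5, -2], 1]
    - [[0, 0, 0], [-0.5, -0.5, -2], 1]
    - [[0, 0, 0], [-0.5, -0.5, -2], 1]
    - [[0, 0, 0], [-0.5, -0.5, -2], 1]
    - [[0, 0, 0], [-0.5, -0.5, -2], 1]

```text
clock: 3.25
position: [644.5, 117.2, 62.5]
ee_rot: [-0.519, 0.48, 0.52, 0.48]
contact_force: [-1.9, 0.1, 5.6]
gripper_width: 44.8
```

Request:
arm_command:
  increments:
    - [[0, 0, 0], [0, 0, 35], 1]
    - [[0, 0, 0], [0, 0, 80], 1]
    - [[0, 0, 2.7], [-10, 0, 120], 1]
    - [[0, 0, 2.7], [-40, -30, 125], 1]
    - [[0, 0, 2.7], [-64, -70, 125], 1]

```text
clock: 3.75
position: [580.2, 48.1, 188.4]
ee_rot: [-0.531, 0.466, 0.531, 0.468]
contact_force: [0.6, -1.2, -2.4]
gripper_width: 45.0
```

Request:
arm_command:
  increments:
    - [[0, 0, 0], [-123, -240, 0], 1]
    - [[0, 0, 0], [-123, -240, 0], 1]
    - [[0, 0, 0], [-123, -240, 0], 1]
    - [[0, 0, 0], [-123, -240, 0], 1]
    - [[0, 0, 0], [-123, -240, 0], 1]

```text
clock: 4.25
position: [464.2, -176.2, 187.6]
ee_rot: [-0.53, 0.466, 0.531, 0.468]
contact_force: [1.0, -0.6, -2.4]
gripper_width: 45.1
```

```bash
cat > rack.py <<'E'
from h import *
import sys
im,d,P,s,c=grab('wrist',sys.argv[1]); X,Y,Z=np.moveaxis(P,-1,0); M=R.from_quat(s['ee_rot']).as_matrix();print(s['clock'],s['position'],'yaw',np.degrees(np.arctan2(-M[1,1],-M[0,1])),'tilt',M[2].round(3),s['gripper_width'])
m=(X>370)&(X<520)&(Y>-260)&(Y<150)&(Z>14)&(Z<24)
print('rack',cv2.minAreaRect(P[m][:,:2].astype(np.float32)))
E
python3 rack.py w2.png
```

```text
4.25 [ 464.22829798 -176.24275643  187.55025961] yaw 7.318375244740026 tilt [-1.    -0.001  0.003] 45.13514106610345
rack ((447.06927490234375, -103.54710388183594), (92.07774353027344, 319.1833801269531), 6.848193168640137)
```

View pics/w2.png

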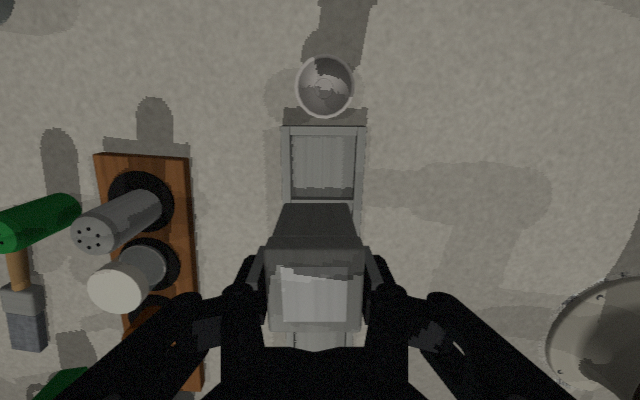

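The tin is held upright at (318,290). The end pocket is at (325,165), and the measuring cup stands just beyond the rack at (325,87). I'll refine the rack end without the cup.

```bash
cat >> rack.py <<'E'
a=np.radians(6.85);ex=np.array([np.cos(a),np.sin(a)]);ey=np.array([-np.sin(a),np.cos(a)])
l=(P[...,:2]-np.array([442,-67]))@np.stack([ex,ey],1)
for side in (-1,1):
    q=(abs(l[...,0])<30)&(Z>16)&(Z<24)&(l[...,1]*side>150)&(l[...,1]*side<185)
    if q.sum()>20: print('end',side,q.sum(),np.percentile(l[q][:,1],[2,50,98]),'x',np.percentile(l[(Z>16)&(Z<24)&(abs(l[...,0])<55)&(l[...,1]*side>100)&(l[...,1]*side<170)][:,0],[2,98]))
E
python3 rack.py w3.png
```

```text
4.3 [ 460.03757654 -180.61840672  187.31817709] yaw 6.998476646144762 tilt [-1.     0.004  0.003] 45.21733187796944
rack ((447.2714538574219, -105.46894836425781), (92.23819732666016, 315.40325927734375), 6.891546249389648)
end -1 504 [-173.48204073 -169.28171214 -165.00807796] x [-44.65899234  45.95455837]
```

Request:
arm_command:
  increments:
    - [[0, 0, 0], [-2.2, -13, -40], 1]
    - [[0, 0, 0], [-2.2, -13, -80], 1]
    - [[0, 0, 0], [-2.2, -13, -110], 1]
    - [[0, 0, 0], [-2.2, -13, -110], 1]
    - [[0, 0, 0], [-2.2, -13, -110], 1]

```text
clock: 4.85
position: [460.3, -191.4, 77.3]
ee_rot: [-0.528, 0.469, 0.531, 0.469]
contact_force: [0.5, 1.1, -1.0]
gripper_width: 45.2
```

Request:
arm_command:
  increments:
    - [[0, 0, 0], [-2.5, -2, -15], 1]
    - [[0, 0, 0], [-2.5, -2, -22], 1]
    - [[0, 0, 0], [-2.5, -2, -26], 1]
    - [[0, 0, 0], [-2.5, -2, -28], 1]
    - [[0, 0, 0], [-2.5, -2, -28], 1]

```text
clock: 5.35
position: [458.2, -193.4, 49.7]
ee_rot: [-0.528, 0.468, 0.531, 0.469]
contact_force: [-0.1, 0.7, -2.7]
gripper_width: 45.1
```

Request:
arm_command:
  increments:
    - [[0, 0, 0], [0, 0, -2], 1]
    - [[0, 0, 0], [0, 0, -2], 1]
    - [[0, 0, 0], [0, 0, -2], 0]
    - [[0, 0, 0], [0, 0, -2], 0]
    - [[0, 0, 0], [0, 0, -2], 0]

```text
clock: 5.85
position: [458.6, -193.5, 48.1]
ee_rot: [-0.529, 0.468, 0.53, 0.469]
contact_force: [-0.5, 0.4, -1.0]
gripper_width: 84.2
```

Request:
arm_command:
  increments:
    - [[0, 0, 0], [0, 0, 40], 0]
    - [[0, 0, 0], [0, 0, 90], 0]
    - [[0, 0, 0], [0, 0, 140], 0]
    - [[0, 0, -3], [32, 38, 145], 0]
    - [[0, 0, -3], [64, 76, 145], 0]

```text
clock: 6.35
position: [524.3, -117.4, 196.7]
ee_rot: [0.517, -0.481, -0.515, -0.486]
contact_force: [0.7, 0.1, -1.1]
gripper_width: 85.4
```

Request:
arm_command:
  increments:
    - [[0, 0, 0], [125, 150, 0], 0]
    - [[0, 0, 0], [125, 150, 0], 0]
    - [[0, 0, 0], [125, 150, 0], 0]
    - [[0, 0, 0], [125, 150, 0], 0]
    - [[0, 0, 0], [125, 150, 0], 0]

```text
clock: 6.85
position: [652.3, 36.9, 195.6]
ee_rot: [0.519, -0.479, -0.516, -0.485]
contact_force: [-0.6, -0.6, -0.4]
gripper_width: 85.2
```

```bash
python3 meas.py
python3 - <<'E'
from h import *
im,d,P,s,c=grab('side','s1.png')
X,Y,Z=np.moveaxis(P,-1,0)
q=(abs(Y+193)<40)&(abs(X-458)<40)&(Z>70)&(Z<90)
print(s['position'],cv2.minAreaRect(P[q][:,:2].astype(np.float32)),np.median(Z[q]))
E
```

```text
6.85 [652.25215156  36.87534092 195.58545264] [-0.99748907 -0.07037608 -0.00792252]
shaker 754 ((654.9396362304688, -117.62643432617188), 17.872234344482422) ((654.5255737304688, -111.40357971191406), (35.74427032470703, 12.473188400268555), 3.8068134784698486) 102.8
jar 3487 ((658.0885620117188, -50.455238342285156), 27.909645080566406) ((657.92529296875, -50.1754150390625), (54.6591796875, 54.89616012573242), 2.4032835960388184) 79.9
bottle 748 ((647.0902709960938, 32.65072250366211), 13.472451210021973) ((647.1390380859375, 32.476051330566406), (26.037555694580078, 26.30450439453125), 19.154356002807617) 101.7
tin none
rack ((438.2008056640625, -27.63604736328125), (94.1357192993164, 264.73529052734375), 6.928917407989502)
[650.39542622  34.96576041 195.54896537] ((455.12823486328125, -192.89337158203125), (46.36791229248047, 46.404170989990234), 8.255388259887695) 77.66130942403885
```

The side camera has the tin flat and centred in its pocket. The bottle is next, gripped by its cap.

Request:
arm_command:
  increments:
    - [[0.3, 0, 0], [-3.3, -2.4, -45], 0]
    - [[0.3, 0, 0], [-3.3, -2.4, -90], 0]
    - [[0.3, 0, 0], [-3.3, -2.4, -118.5], 0]
    - [[0.3, 0, 0], [-3.3, -2.4, -118.5], 0]
    - [[0.3, 0, 0], [-3.3, -2.4, -118.5], 0]

```text
clock: 7.45
position: [646.3, 30.3, 78.4]
ee_rot: [-0.516, 0.48, 0.517, 0.486]
contact_force: [0.5, -0.4, 0.2]
gripper_width: 85.3
```

Request:
arm_command:
  increments:
    - [[0, 0, 0], [0.8, 2.3, -1.4], 0]
    - [[0, 0, 0], [0.8, 2.3, -1.4], 0.4]
    - [[0, 0, 0], [0.8, 2.3, -1.4], 1]
    - [[0, 0, 0], [0.8, 2.3, -1.4], 1]
    - [[0, 0, 0], [0.8, 2.3, -1.4], 1]

```text
clock: 7.95
position: [647.2, 32.6, 77.4]
ee_rot: [-0.516, 0.48, 0.516, 0.486]
contact_force: [-0.0, -0.3, -0.3]
gripper_width: 28.2
```

Request:
arm_command:
  increments:
    - [[0, 0, 0], [0, 0, 0], 1]
    - [[0, 0, 0], [0, 0, 0], 1]
    - [[0, 0, 0], [0, 0, 0], 1]
    - [[0, 0, 0], [0, 0, 5], 1]
    - [[0, 0, 0], [0, 0, 10], 1]

```text
clock: 8.45
position: [646.9, 32.6, 87.2]
ee_rot: [-0.516, 0.48, 0.517, 0.486]
contact_force: [-0.2, -0.3, -0.9]
gripper_width: 25.4
```

Request:
arm_command:
  increments:
    - [[0, 0, 0], [0, 0, 45], 1]
    - [[0, 0, 0], [-10, 0, 85], 1]
    - [[0, 0, 0], [-40, -20, 100], 1]
    - [[0, 0, 0], [-80, -48, 100], 1]
    - [[0, 0, 0], [-120, -76, 100], 1]

```text
clock: 8.95
position: [525.8, -43.9, 187.9]
ee_rot: [0.517, -0.479, -0.517, -0.486]
contact_force: [-0.4, -0.1, -0.1]
gripper_width: 25.0
```

Request:
arm_command:
  increments:
    - [[0, 0, 3], [-40, -33, 0], 1]
    - [[0, 0, 3], [-79, -66, 0], 1]
    - [[0, 0, 3], [-79, -66, -30], 1]
    - [[0, 0, 3], [-79, -66, -60], 1]
    - [[0, 0, 3], [-79, -66, -80], 1]

```text
clock: 9.45
position: [445.6, -110.3, 107.1]
ee_rot: [-0.528, 0.466, 0.529, 0.473]
contact_force: [-0.4, -0.3, -1.8]
gripper_width: 25.1
```

Request:
arm_command:
  increments:
    - [[0, 0, 0], [2, 1, -25], 1]
    - [[0, 0, 0], [2, 1, -38], 1]
    - [[0, 0, 0], [2, 1, -42], 1]
    - [[0, 0, 0], [2, 1, -44], 1]
    - [[0, 0, 0], [2, 1, -44], 1]

```text
clock: 9.95
position: [448.2, -109.3, 63.7]
ee_rot: [0.529, -0.466, -0.529, -0.473]
contact_force: [1.0, 0.4, -1.7]
gripper_width: 25.4
```

Request:
arm_command:
  increments:
    - [[0, 0, 0], [0, 0, -1.5], 1]
    - [[0, 0, 0], [0, 0, -2], 1]
    - [[0, 0, 0], [0, 0, -2], 1]
    - [[0, 0, 0], [0, 0, -2], 1]
    - [[0, 0, 0], [0, 0, -2], 1]

```text
clock: 10.45
position: [448.8, -109.2, 62.5]
ee_rot: [0.529, -0.465, -0.528, -0.474]
contact_force: [-1.4, 1.3, 5.5]
gripper_width: 25.0
```

Request:
arm_command:
  increments:
    - [[0, 0, 0], [0, 0, 0.3], 0.5]
    - [[0, 0, 0], [0, 0, 0.3], 0]
    - [[0, 0, 0], [0, 0, 0.3], 0]
    - [[0, 0, 0], [0, 0, 0.3], 0]
    - [[0, 0, 0], [0, 0, 40], 0]

```text
clock: 10.95
position: [445.0, -109.3, 98.6]
ee_rot: [-0.526, 0.468, 0.531, 0.471]
contact_force: [1.4, 0.6, 0.3]
gripper_width: 85.2
```

Request:
arm_command:
  increments:
    - [[0, 0, 0], [0, 0, 50], 0]
    - [[0, 0, 0], [0, 0, 90], 0]
    - [[0, 0, -2], [40, 10, 90], 0]
    - [[0, 0, -2], [85, 22, 90], 0]
    - [[0, 0, -2], [130, 35, 90], 0]

```text
clock: 11.45
position: [576.3, -74.1, 189.4]
ee_rot: [-0.518, 0.477, 0.523, 0.481]
contact_force: [0.4, -0.4, 0.6]
gripper_width: 85.4
```

```bash
python3 meas.py
python3 - <<'E'
from h import *
im,d,P,s,c=grab('side','s2.png')
cv2.imwrite('pics/s2c.png',cv2.resize(im[150:400,120:480],None,fx=2,fy=2))
X,Y,Z=np.moveaxis(P,-1,0)
q=(abs(Y+109)<40)&(abs(X-448)<40)&(Z>80)&(Z<95)
print(s['position'],cv2.minEnclosingCircle(P[q][:,:2].astype(np.float32)),np.median(Z[q]))
E
```

```text
11.45 [576.28135803 -74.06273025 189.40759768] [-0.9965911  -0.08249309  0.00103145]
shaker 2006 ((654.8803100585938, -125.67620086669922), 20.1071834564209) ((654.5758666992188, -126.11677551269531), (38.61124801635742, 39.229644775390625), 63.26687240600586) 104.1
jar 2557 ((657.9738159179688, -50.39869689941406), 28.15022850036621) ((657.9300537109375, -50.7618293762207), (55.220584869384766, 54.8841438293457), 48.90208053588867) 79.8
bottle none
tin none
rack ((444.240478515625, -77.94052124023438), (92.96318817138672, 366.6712951660156), 6.813535690307617)
[583.33556714 -72.44589239 187.87049277] ((446.1880798339844, -108.67052459716797), 14.01336669921875) 87.25462978733839
```

View pics/s2c.png

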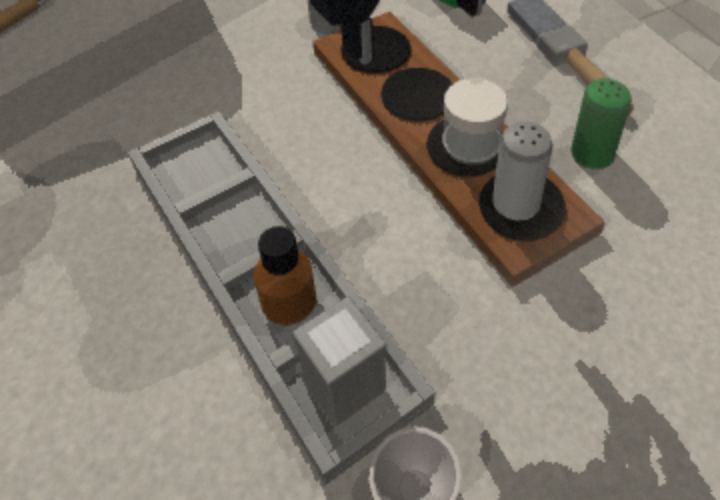

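The side crop shows the bottle at (283,280) and the tin at (342,360) standing flat in pockets 3 and 4. The jar is next.

Request:
arm_command:
  increments:
    - [[0, 0, 0], [40, 12, 0], 0]
    - [[0, 0, 0], [74.5, 22, -10], 0]
    - [[0, 0, 0], [74.5, 22, -50], 0]
    - [[0, 0, 0], [74.5, 22, -95], 0]
    - [[0, 0, 0], [74.5, 22, -110], 0]

```text
clock: 12.05
position: [649.8, -51.2, 71.1]
ee_rot: [-0.515, 0.48, 0.526, 0.478]
contact_force: [0.7, -0.7, -0.2]
gripper_width: 85.5
```

Request:
arm_command:
  increments:
    - [[0, 0, 0], [8.2, 0.7, 0], 0]
    - [[0, 0, 0], [8.2, 0.7, 0], 0]
    - [[0, 0, 0], [8.2, 0.7, -10], 0]
    - [[0, 0, 0], [8.2, 0.7, -21], 0]
    - [[0, 0, 0], [8.2, 0.7, -21], 0]

```text
clock: 12.55
position: [656.8, -50.5, 48.8]
ee_rot: [-0.514, 0.481, 0.526, 0.477]
contact_force: [-0.8, 0.5, -0.2]
gripper_width: 85.3
```

```bash
python3 -c "
from h import *
s=readout.read_state();M=R.from_quat(s['ee_rot']).as_matrix();print(s['position'],M.round(4),s['contact_force'])"
```

```text
[656.82911302 -50.51434079  48.76564379] [[-0.0154 -0.9965 -0.0826]
 [ 0.0077 -0.0828  0.9965]
 [-0.9999  0.0147  0.0089]] [-0.77744436  0.49274967 -0.20135575]
```

Request:
arm_command:
  increments:
    - [[-0.44, -0.88, 0], [1.1, 0, 1], 0]
    - [[-0.44, -0.88, 0], [1.1, 0, 1], 0]
    - [[-0.44, -0.88, 0], [1.1, 0, 1], 1]
    - [[-0.44, -0.88, 0], [1.1, 0, 1], 1]
    - [[-0.44, -0.88, 0], [1.1, 0, 1], 1]

```text
clock: 13.05
position: [658.4, -50.5, 50.6]
ee_rot: [0.521, -0.479, -0.52, -0.479]
contact_force: [-1.2, -0.1, 2.7]
gripper_width: 54.2
```

Request:
arm_command:
  increments:
    - [[0, 0, 0], [0, 0, 0], 1]
    - [[0, 0, 0], [0, 0, 0], 1]
    - [[0, 0, 0], [0, 0, 30], 1]
    - [[0, 0, 0], [0, 0, 70], 1]
    - [[0, 0, 0], [0, 0, 110], 1]

```text
clock: 13.55
position: [657.4, -50.5, 160.2]
ee_rot: [-0.52, 0.479, 0.521, 0.478]
contact_force: [1.3, 0.3, -2.0]
gripper_width: 54.2
```

Request:
arm_command:
  increments:
    - [[0, 0, 0], [-48, 5, 0], 1]
    - [[0, 0, 0], [-96, 10, 0], 1]
    - [[0, 0, 0], [-144, 15, 0], 1]
    - [[0, 0, 0], [-190, 21, 0], 1]
    - [[0, 0, 0], [-220, 25.7, 0], 1]

```text
clock: 14.05
position: [433.1, -25.2, 159.2]
ee_rot: [-0.519, 0.48, 0.522, 0.478]
contact_force: [0.0, 0.2, -2.6]
gripper_width: 54.2
```

Request:
arm_command:
  increments:
    - [[0, 0, 0], [-2, 0, 0], 1]
    - [[0, 0, 0], [-2, 0, -35], 1]
    - [[0, 0, 0], [-2, 0, -75], 1]
    - [[0, 0, 0], [-2, 0, -100], 1]
    - [[0, 0, 0], [-2, 0, -100], 1]

```text
clock: 14.55
position: [428.7, -26.0, 56.1]
ee_rot: [-0.517, 0.483, 0.523, 0.475]
contact_force: [-0.9, -0.8, -2.2]
gripper_width: 54.5
```

```bash
cat > st.py <<'E'
from h import *
s=readout.read_state();M=R.from_quat(s['ee_rot']).as_matrix();a=M[:,0];print(s['clock'],s['position'],'fix deg',np.degrees(np.cross(a,[0,0,-1])).round(2),'yaw',np.degrees(np.arctan2(-M[1,1],-M[0,1])).round(2),s['contact_force'],s['gripper_width'])
E
python3 st.py
```

```text
14.55 [428.73861493 -25.9938158   56.06568212] fix deg [ 0.13 -0.81  0.  ] yaw 4.64 [-0.87693729 -0.84304778 -2.17026977] 54.535405733804346
```

Request:
arm_command:
  increments:
    - [[0.1, -0.8, 0], [8.8, 1.2, 0], 1]
    - [[0.1, -0.8, 0], [8.8, 1.2, 0], 1]
    - [[0.1, -0.8, 0], [8.8, 1.2, -10], 1]
    - [[0.1, -0.8, 0], [8.8, 1.2, -18], 1]
    - [[0.1, -0.8, 0], [8.8, 1.2, -19], 1]

```text
clock: 15.05
position: [436.8, -25.0, 36.3]
ee_rot: [-0.519, 0.48, 0.52, 0.479]
contact_force: [0.7, -0.2, -2.6]
gripper_width: 54.4
```

```bash
python3 st.py
```

```text
15.05 [436.76677532 -25.0141914   36.31453597] fix deg [ 0.05 -0.11  0.  ] yaw 4.62 [ 0.69667405 -0.19025571 -2.60823909] 54.410800091367165
```

Request:
arm_command:
  increments:
    - [[0, 0, 0], [0.5, 0, -1], 1]
    - [[0, 0, 0], [0.5, 0, -1.5], 1]
    - [[0, 0, 0], [0.5, 0, -1.5], 1]
    - [[0, 0, 0], [0.5, 0, -1.5], 1]
    - [[0, 0, 0], [0.5, 0, -1.5], 1]

```text
clock: 15.55
position: [437.1, -25.1, 35.6]
ee_rot: [-0.52, 0.48, 0.52, 0.479]
contact_force: [-3.4, 0.7, 5.4]
gripper_width: 54.1
```

Request:
arm_command:
  increments:
    - [[0, 0, 0], [0, 0, 0], 0.3]
    - [[0, 0, 0], [0, 0, 0], 0]
    - [[0, 0, 0], [0, 0, 0], 0]
    - [[0, 0, 0], [0, 0, 0], 0]
    - [[0, 0, 0], [0, 0, 40], 0]

```text
clock: 16.05
position: [433.6, -26.0, 72.1]
ee_rot: [-0.517, 0.484, 0.522, 0.475]
contact_force: [1.3, 0.7, -0.0]
gripper_width: 85.2
```

Request:
arm_command:
  increments:
    - [[0, 0, 0], [0, 0, 50], 0]
    - [[0, 0, 0], [0, 0, 100], 0]
    - [[0, 0, 0], [10, -5, 120], 0]
    - [[0, 0, 0], [50, -25, 120], 0]
    - [[0, 0, 0], [90, -40, 120], 0]

```text
clock: 16.55
position: [524.9, -66.4, 194.0]
ee_rot: [-0.518, 0.483, 0.522, 0.476]
contact_force: [-0.0, 0.5, -0.3]
gripper_width: 85.2
```

Request:
arm_command:
  increments:
    - [[0, 0, 0], [44, -20, 0], 0]
    - [[0, 0, 0], [88, -40, 0], 0]
    - [[0, 0, 0], [125, -57, 0], 0]
    - [[0, 0, 0], [125, -57, 0], 0]
    - [[0, 0, 0], [125, -57, 0], 0]

```text
clock: 17.05
position: [649.7, -123.8, 192.2]
ee_rot: [-0.517, 0.484, 0.522, 0.476]
contact_force: [-0.0, 0.1, 0.1]
gripper_width: 85.3
```

```bash
python3 meas.py; python3 st.py
python3 - <<'E'
from h import *
im,d,P,s,c=grab('side','s3.png')
cv2.imwrite('pics/s3c.png',cv2.resize(im[150:400,120:480],None,fx=2,fy=2))
X,Y,Z=np.moveaxis(P,-1,0)
q=(abs(Y+25)<40)&(abs(X-437)<40)&(Z>60)&(Z<75)
print(cv2.minEnclosingCircle(P[q][:,:2].astype(np.float32)),np.median(Z[q]))
E
```

```text
17.05 [ 649.70975071 -123.79068354  192.21925472] [-0.99675619 -0.07942156  0.01301178]
shaker 1561 ((655.4185791015625, -125.96892547607422), 19.99217987060547) ((655.4718627929688, -126.44532012939453), (38.551902770996094, 38.442527770996094), 48.06848907470703) 104.1
jar none
bottle none
tin none
rack ((447.8990478515625, -104.26351928710938), (93.88089752197266, 318.20379638671875), 6.484695911407471)
17.1 [ 649.15524616 -123.36378436  193.02088561] fix deg [ 0.18 -0.69  0.  ] yaw 4.6 [-0.25462867 -0.03536761 -0.5971599 ] 85.22208780215607
((434.0701599121094, -24.73833656311035), 28.78560447692871) 65.41959939462208
```

Request:
arm_command:
  increments:
    - [[0.2, -0.7, 0], [6.3, -2.4, -40], 0]
    - [[0.2, -0.7, 0], [6.3, -2.4, -80], 0]
    - [[0.2, -0.7, 0], [6.3, -2.4, -110], 0]
    - [[0.2, -0.7, 0], [6.3, -2.4, -133], 0]
    - [[0.2, -0.7, 0], [6.3, -2.4, -135], 0]

```text
clock: 17.65
position: [652.0, -124.6, 56.1]
ee_rot: [-0.518, 0.48, 0.522, 0.478]
contact_force: [-2.0, -0.0, -1.6]
gripper_width: 85.6
```

```bash
python3 st.py
```

```text
17.65 [ 652.04195144 -124.64742837   56.10609059] fix deg [-0.05 -0.32 -0.  ] yaw 4.66 [-1.98628369 -0.01196954 -1.58129376] 85.64735128709104
```

Request:
arm_command:
  increments:
    - [[0, -0.3, 0], [3.4, -1.3, 1], 0]
    - [[0, -0.3, 0], [3.4, -1.3, 1], 0]
    - [[0, -0.3, 0], [3.4, -1.3, 1], 1]
    - [[0, -0.3, 0], [3.4, -1.3, 1], 1]
    - [[0, -0.3, 0], [3.4, -1.3, 1], 1]

```text
clock: 18.15
position: [655.8, -125.9, 58.0]
ee_rot: [0.52, -0.479, -0.52, -0.48]
contact_force: [0.1, -0.0, -0.2]
gripper_width: 44.0
```

Request:
arm_command:
  increments:
    - [[0, 0, 0], [0, 0, 0], 1]
    - [[0, 0, 0], [0, 0, 0], 1]
    - [[0, 0, 0], [0, 0, 0], 1]
    - [[0, 0, 0], [0, 0, 20], 1]
    - [[0, 0, 0], [0, 0, 50], 1]

```text
clock: 18.65
position: [653.5, -125.8, 105.0]
ee_rot: [-0.518, 0.481, 0.522, 0.478]
contact_force: [-0.4, 0.5, -1.8]
gripper_width: 40.6
```

```bash
python3 st.py
```

```text
18.65 [ 653.50242004 -125.75623707  105.04229306] fix deg [-0.09 -0.36 -0.  ] yaw 4.62 [-0.3953296   0.50867029 -1.77731292] 40.6437539641704
```

Request:
arm_command:
  increments:
    - [[0, -0.3, 0], [0, 0, 40], 1]
    - [[0, -0.3, 0], [-10, 10, 65], 1]
    - [[0, -0.3, 0], [-45, 40, 70], 1]
    - [[0, -0.3, 0], [-80, 70, 70], 1]
    - [[0, -0.3, 0], [-115, 98, 70], 1]

```text
clock: 19.15
position: [536.7, -26.9, 174.3]
ee_rot: [-0.518, 0.48, 0.521, 0.48]
contact_force: [0.3, 1.0, -1.3]
gripper_width: 40.9
```

Request:
arm_command:
  increments:
    - [[0, 0, 2], [-37, 29, 0], 1]
    - [[0, 0, 2], [-74, 58, 0], 1]
    - [[0, 0, 2], [-108, 86, 0], 1]
    - [[0, 0, 2], [-108, 86, -10], 1]
    - [[0, 0, 2], [-108, 86, -40], 1]

```text
clock: 19.65
position: [430.3, 60.9, 136.4]
ee_rot: [0.529, -0.467, -0.528, -0.472]
contact_force: [0.2, -0.4, -3.6]
gripper_width: 41.1
```

```bash
python3 st.py
```

```text
19.65 [430.27761872  60.89721333 136.38976116] fix deg [-0.31  0.32  0.  ] yaw 6.77 [ 0.20459309 -0.35251661 -3.64272026] 41.08462881600366
```

Request:
arm_command:
  increments:
    - [[0, 0, 0], [-2.5, -1.3, -30], 1]
    - [[0, 0, 0], [-2.5, -1.3, -60], 1]
    - [[0, 0, 0], [-2.5, -1.3, -75], 1]
    - [[0, 0, 0], [-2.5, -1.3, -78], 1]
    - [[0, 0, 0], [-2.5, -1.3, -78], 1]

```text
clock: 20.15
position: [427.9, 59.3, 58.0]
ee_rot: [0.529, -0.467, -0.528, -0.472]
contact_force: [0.2, 0.7, -3.1]
gripper_width: 40.8
```

```bash
python3 st.py
```

```text
20.15 [427.92855541  59.33624405  57.9640541 ] fix deg [-0.27  0.26  0.  ] yaw 6.75 [ 0.17733745  0.74172354 -3.05028867] 40.796503827893105
```

Request:
arm_command:
  increments:
    - [[-0.27, 0.26, 0], [-0.5, 0.3, -7], 1]
    - [[-0.27, 0.26, 0], [-0.5, 0.3, -12], 1]
    - [[-0.27, 0.26, 0], [-0.5, 0.3, -14.5], 1]
    - [[-0.27, 0.26, 0], [-0.5, 0.3, -15.5], 1]
    - [[-0.27, 0.26, 0], [-0.5, 0.3, -15.5], 1]

```text
clock: 20.65
position: [427.5, 59.7, 43.1]
ee_rot: [0.529, -0.47, -0.529, -0.47]
contact_force: [-1.6, -0.5, 3.6]
gripper_width: 40.6
```

Contact. I'll release the shaker, rise and look.

Request:
arm_command:
  increments:
    - [[0, 0, 0], [0, 0, -0.5], 1]
    - [[0, 0, 0], [0, 0, -0.3], 0.4]
    - [[0, 0, 0], [0, 0, 0], 0]
    - [[0, 0, 0], [0, 0, 0], 0]
    - [[0, 0, 0], [0, 0, 0], 0]

```text
clock: 21.15
position: [427.7, 59.8, 43.1]
ee_rot: [0.529, -0.469, -0.529, -0.47]
contact_force: [-0.1, -0.9, 0.4]
gripper_width: 85.6
```

Request:
arm_command:
  increments:
    - [[0, 0, 0], [0, 0, 45], 0]
    - [[0, 0, 0], [0, 0, 95], 0]
    - [[0, 0, 0], [0, 0, 145], 0]
    - [[0, 0, 0], [0, 30, 180], 0]
    - [[0, 0, 0], [0, 70, 200], 0]

```text
clock: 21.65
position: [428.6, 130.1, 247.0]
ee_rot: [0.529, -0.468, -0.527, -0.473]
contact_force: [0.6, 0.3, 0.3]
gripper_width: 85.5
```

Request:
arm_command:
  increments:
    - [[0, 0, 0], [30, 100, 0], 0]
    - [[0, 0, 0], [30, 100, 0], 0]
    - [[0, 0, 0], [30, 100, 0], 0]
    - [[0, 0, 0], [30, 100, 0], 0]
    - [[0, 0, 0], [30, 100, 0], 0]

```text
clock: 22.15
position: [458.0, 229.3, 246.4]
ee_rot: [0.529, -0.469, -0.527, -0.472]
contact_force: [0.2, -0.4, 0.2]
gripper_width: 85.5
```

```bash
python3 st.py
python3 - <<'E'
from h import *
out=[]
for n in ('side','scene'):
    im,d,P,s,c=grab(n)
    out.append(cv2.resize(im[150:400,120:480] if n=='side' else im[110:290,190:450],(520,360)))
    X,Y,Z=np.moveaxis(P,-1,0)
    for nm,x,y,t in [('tin',457.8,-193.6,78),('bottle',447.7,-109.2,88),('jar',437.5,-24.8,66),('shaker',427.4,59.6,92)]:
        q=(abs(Y-y)<36)&(abs(X-x)<36)&(Z>t-6)&(Z<t+6)
        r=cv2.minEnclosingCircle(P[q][:,:2].astype(np.float32)); print(n,nm,np.round([r[0][0]-x,r[0][1]-y,r[1],np.percentile(Z[q],90)-t],1))
cv2.imwrite('pics/f.png',np.vstack(out)[:, :] if 0 else cv2.resize(np.hstack(out),(800,277)))
E
```

```text
22.15 [458.04435704 229.26976682 246.44953621] fix deg [-0.15  0.29  0.  ] yaw 6.6 [ 0.24412166 -0.36712084  0.171203  ] 85.46289824302225
side tin [-3.1  0.7 31.1  0.9]
side bottle [-1.3  0.4 13.8  0.6]
side jar [-2.4 -0.4 28.5  0.5]
side shaker [-2.2  0.2 19.9 -0.2]
scene tin [ 1.4  3.2 30.5  1.8]
scene bottle [ 2.2  2.4 13.5  1.3]
scene jar [ 0.2  0.5 29.8  1.6]
scene shaker [ 2.9  2.9 19.3  0.9]
```

View pics/f.png

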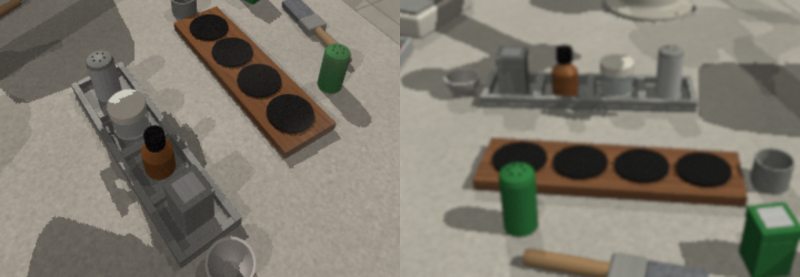

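All four stand upright in their pockets: shaker (100,75), jar (127,112), bottle (157,152) and tin (188,205) in the left half. The mats are empty and the green look-alikes are where they were, so I'm handing it in.

```bash
python3 -c "
from bench import arm; print(arm.job_done())"
```

```text
the job is handed in; nothing more can be done
None
```

I moved all four containers into the rack in reverse order. The tin, which was nearest the mixer, is in the pocket farthest from it, followed by the bottle, the jar and the shaker. The job was handed in at about 22 s of the 104 s allowed, with the gripper open and clear of everything.

- **Position:** the last check with the side and scene cameras puts every container within about 3.5 mm of its pocket centre. The two cameras differ by up to about 5 mm, so averaged the error is under about 2 mm.
- **Height:** the tops read within 2 mm of the heights expected for standing flat on the pocket floor.
- **Surroundings:** the pictures show all four upright, the mats empty, and the green look-alikes and the measuring cup beside the rack where they were.
- **Forces:** the wrist force stayed below about 7 N at every reading I took. No check failed.

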